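# Lock the hold-down spring onto the bowl holder's stud

### The job

The pet-bowl holder on the white board still lacks its hold-down spring. Thread the standing spring, brass cup uppermost, over the holder's upright T-headed stud, twisting it a little whenever it snags until the T-head comes through the slot in the cup; then press the cup down against the spring, give it a quarter turn, and let it rise so that the T-head sits locked in the cross groove between the ridges of the cup, and let go. Be gentle (about 10 N is enough, and the holder must never be loaded with more than 30 N), and leave the tub, bowl and brush where they are.

Things in the scene. Friction and masses are not known exactly. Their poses are not given: they have to be found in the camera images.
- cup (a point): Centre of the round brass cup on top of the hold-down spring: grip here. Cup 38 mm across, wall 14 mm high (7 mm above and below this point). It is one piece with the steel coil spring under it (32 mm outside, 26 mm inside), which stands on the table at the start, foot 54 mm below this point when slack, 53 mm when it stands. About 90 g. Springs about 0.5 N per mm, up to 22 mm. z is up along the spring.
- slot (a point): Centre of the cup's flat top, 7 mm above the point cup. The top is a 3 mm plate, with a slot right through it, 24 mm long and 11 mm wide, along this point's x axis. Four rounded ridges 2.5 mm high on the plate leave a round-sided groove 7.5 mm wide along this point's y axis, across the slot: after a quarter turn (either way, good to some 10 degrees) the T-head sits in it.
- holder: Bowl holder, fixed: whitewashed slatted board 260 x 140 mm, 18 mm thick, a steel foot plate 64 mm square (top 22 mm above the table) on which the spring will stand, the stud upright in it, and a wire ring 128 mm across at 44 mm height. Origin: centre of the board's underside; x runs along the board from the stud (at x = -65 mm) towards the ring (centre at x = 70 mm), z up.
- stud_top (a point): Top centre of the stud, 76 mm above the table. The stud is 6 mm thick and ends in a T-head 20 mm long, 5 mm wide, 5 mm high (underside 71 mm above the table). The T-head may lie in any horizontal direction, not measured (this point's axes are the board's), and stays so unless it is forced round (about 0.12 N m).
- foot (a point): Centre of the foot plate's top, on the stud's axis, 22 mm above the table. Heights of the point cup above the table: spring standing free here 75 mm; cup plate meets the T-head from above at 72 mm; T-head through and free to turn over the ridges at 61 mm or lower (not below 56); locked, the spring lifts the groove against the T-head's underside at 64 mm.
- tub: Cream treat tub with a green ribbed twist top, 96 mm across, 95 mm high, loose; origin at the centre of its underside. Leave alone.
- bowl: Blue glazed ceramic bowl, 120 mm across, 50 mm high, loose; origin at the centre of its underside. Leave alone.
- brush: Small orange-handled brush, 160 mm long, lying loose; origin at its middle on the table, x along it. Leave alone.

How it is judged:
By the outcome, as a careful person would: the job done as asked, in the order asked, and still so for the second after the job is handed in, with the robot touching nothing.
It also fails if it takes over 72 s, if anything falls off the work surface, if the arm or the gripper's body presses on something with over 40 N, if the wrist force passes 120 N, or if a joint passes its speed limit or range.

### The arm

A 6-joint arm with a two-finger parallel gripper is mounted at the origin on the work surface. World frame = base frame: x ahead of the robot, y to its left, z up, the work surface at z = 0. Lengths are in m, angles in rad, forces in N, time in s.
With the tool pointing down it reaches from about 0.35 to 0.975 m from the base axis. Payload 4.9 kg.
Tool frame: the origin (TCP) lies midway between the tips of the shut fingers; the grasp point (between the pads) lies 19 mm behind it; z points along the fingers, y is the line along which they close (so a half turn about z gives the same grasp; the last joint's range is limited). The gripper opens to 85 mm and grips with 20 to 120 N. Pads are 22 mm wide; open, the fingers measure 114 mm over their backs; the gripper's body (76 mm by 85 mm) begins 54 mm behind the grasp point. The pads swing forward as they close: fully open they stand 13 mm farther back than shut.
Start: joints at [-1.305, 0.053, 1.613, -0, 1.476, -0.119], TCP at [0.235, -0.579, 0.231] pointing down, gripper open.
Joint ranges: [-3.01, 3.01], [-1.01, 2.22], [0.06, 2.58], [-1.02, 4.17], [0.09, 2.62], [-3.14, 3.14]. Speed limits (rad/s): [2.57, 2.57, 3.14, 3.14, 3.14, 3.14].

### API

Orientations are given as a rotation vector (axis times angle).
In Python, from station import ctrl, optics, job gives the robot as it stands.
- The arm moves only by the shell command python3 -m jog 'ROWS' [OPENING] [FORCE]. ROWS is JSON, a list of rows, each a list of 2 entries, a list of its own where there are three numbers: the shift along the tool's x, y, z in m, then the turn, a rotation vector about the tool's x, y, z in rad. A call has 1 to 5 rows; each row is the pose to reach, as a shift and turn from the pose commanded when the call began, along the tool's axes at that moment; what a row does not reach only later rows make up. A row lasts 1/10 s, in which the tool goes at most 50 mm and 8.59 degrees, less where a joint would pass 70% of its speed; a pose out of reach is approached as far as the arm can. A call with a gripper value outside its range is refused whole. OPENING is the opening, from 0 (shut) to 1 (fully open), set as the call begins (- or left out, the last holds). The fingers move at their own pace and stop on an object; FORCE is the grip in N (left out, the last holds). Time passes only in rows, so rows that repeat a pose let the fingers close. It gives the time, the measured TCP pose, the force, the opening and the grip force at its end, in the units of the state.
- ctrl.get_obs(): the state, without advancing time (a new reading comes with each control period).
- optics.get_image(name): name is "scene" or "top" or "wrist"; returns a dict with "image" (480x640x3 uint8, blue, green, red), "fx", "fy", "cx", "cy" (pixels), "D" ([k1, k2, p1, p2, k3] as OpenCV has them; the pictures are not rectified), "rvec" (rotation vector, rad) and "tvec" (3), from world to camera coordinates, as OpenCV has them; the wrist camera has in their place "mount" (4x4, takes a point from camera to tool coordinates, whose origin is the TCP and whose axes are the flange's). Camera axes: x right, y down, z forward; pixel columns grow to the right and rows downward; lengths in m; the calibration is good to about 2 mm. A picture is of the moment at which its call begins: read the wrist's pose just before it. There is no depth.
- job.finish_job(): hands the job in; it is judged then, once.
The state is a dict: "t": time; "q": joint angles; "dq": joint speeds; "effort": joint torques, N m; "tool_pos": TCP position; "tool_rot": TCP orientation; "contact_force": force on the tool from outside, world axes, zero at the start; "wrist_torque": the same for the moment, N m; "opening": finger opening in m; "grip_force": force on a finger pad.
Only numpy, scipy, OpenCV 4.12 (cv2) and the standard library are available. Lean on these libraries where they do the work, as an engineer would, in place of code of your own. Each camera call takes 0.05 s, during which the arm holds its last target. There are 200 camera calls.

## Working session

There is one attempt and no reset: what is moved stays moved. The work goes in short steps, Python scripts to look and compute and a shell command to move; the robot and the scene stay as the last step left them, time stands still between calls to the robot, and variables do not carry over. Pictures are saved under pics/ and viewed, at most 10 in all, crops included, and the job is handed in when it is done.

```bash
mkdir -p pics; ls
python3 - <<'E'
from station import ctrl, optics
import cv2, pickle
o=ctrl.get_obs();print({k:o[k] for k in('t','tool_pos','tool_rot','contact_force','opening')})
d={n:optics.get_image(n) for n in('scene','top','wrist')}
pickle.dump((o,d),open('v0.pkl','wb'))
for n in d: cv2.imwrite(f'pics/{n}0.png',d[n]['image'])
for n in d: print(n,{k:v for k,v in d[n].items() if k!='image'})
E
```

```text
pics
{'t': 0.0, 'tool_pos': array([ 0.23442782, -0.57868141,  0.23003692]), 'tool_rot': array([-3.08156349e+00, -6.00282160e-01,  2.74598446e-04]), 'contact_force': array([-0.47332899, -0.2706857 ,  0.05185242]), 'opening': 0.08552005264091828}
scene {'fx': 558.0716494991289, 'fy': 558.0716494991289, 'cx': 315.6783335126433, 'cy': 246.7764673404297, 'D': array([0.01774376, 0.        , 0.        , 0.        , 0.        ]), 'rvec': array([ 1.98446214,  1.72845686, -0.55985697]), 'tvec': array([-0.04430535, -0.43925824,  1.64094888])}
top {'fx': 462.69305565739256, 'fy': 462.69305565739256, 'cx': 320.34711697176846, 'cy': 245.54671989549908, 'D': array([-0.10012696,  0.        ,  0.        ,  0.        ,  0.        ]), 'rvec': array([ 2.19415062, -2.16835698,  0.06771596]), 'tvec': array([-0.02016123,  0.61197647,  1.1613535 ])}
wrist {'fx': 347.59429264443565, 'fy': 347.59429264443565, 'cx': 318.7257116022458, 'cy': 239.6001907174996, 'D': array([-0.05331744,  0.        ,  0.        ,  0.        ,  0.        ]), 'mount': array([[ 7.10618195e-04, -9.54669685e-01, -2.97666402e-01,
         7.73568034e-02],
       [ 9.99999047e-01,  1.03082471e-03, -9.18745217e-04,
        -1.94252907e-04],
       [ 1.18394009e-03, -2.97665465e-01,  9.54669508e-01,
        -1.43154181e-01],
       [ 0.00000000e+00,  0.00000000e+00,  0.00000000e+00,
         1.00000000e+00]])}
```

View pics/top0.png

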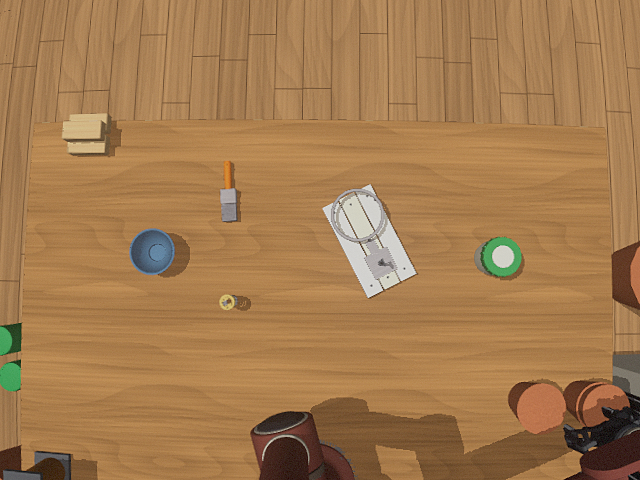

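View pics/scene0.png

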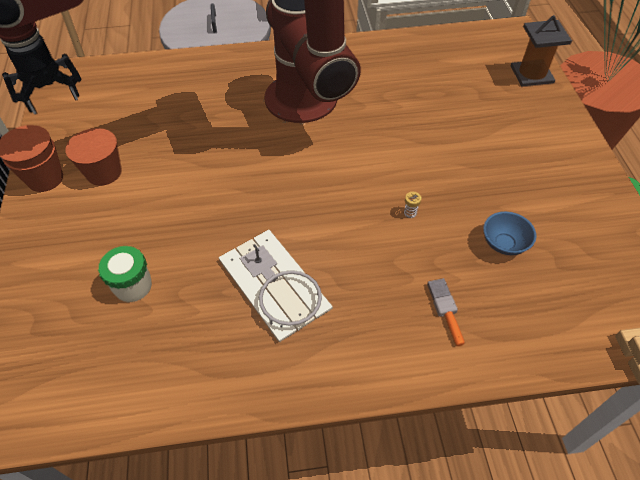

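Top view: spring cup at about (228,302), foot plate with stud at (381,263). Scene view: cup at (413,199), stud top at (258,248). The tub, bowl and brush are well clear.

```bash
cat > h.py <<'E'
import numpy as np, cv2, pickle
from scipy.spatial.transform import Rotation as R
from station import ctrl, optics
def K(c): return np.array([[c['fx'],0,c['cx']],[0,c['fy'],c['cy']],[0,0,1]])
def pose(c,o):
    "camera centre and camera->world rotation"
    if 'mount' in c:
        Rt=R.from_rotvec(o['tool_rot']).as_matrix(); M=np.array(c['mount'])
        return Rt@M[:3,3]+o['tool_pos'], Rt@M[:3,:3]
    Rw=R.from_rotvec(c['rvec']).as_matrix(); return -Rw.T@c['tvec'],Rw.T
def ray(c,o,uv):
    n=cv2.undistortPoints(np.array([[uv]],float),K(c),c['D'])[0,0]
    C,Rm=pose(c,o); return C,Rm@np.array([n[0],n[1],1.])
def plane(c,o,uv,z):
    C,d=ray(c,o,uv); return C+d*(z-C[2])/d[2]
def tri(a,b):
    A=[];y=[]
    for C,d in(a,b):
        d=d/np.linalg.norm(d);P=np.eye(3)-np.outer(d,d);A.append(P);y.append(P@C)
    return np.linalg.lstsq(np.vstack(A),np.hstack(y),rcond=None)[0]
def proj(c,o,p):
    C,Rm=pose(c,o);v=Rm.T@(np.array(p)-C)
    return cv2.projectPoints(v.reshape(1,3),np.zeros(3),np.zeros(3),K(c),c['D'])[0][0,0]
def rel(o,p,yaw):
    "shift, turn in tool axes to reach tcp p, tool x axis heading yaw (deg), pointing down"
    Rt=R.from_rotvec(o['tool_rot']); a=np.radians(yaw)
    T=R.from_matrix(np.array([[np.cos(a),np.sin(a),0],[np.sin(a),-np.cos(a),0],[0,0,-1.]]))
    return Rt.inv().apply(np.array(p)-o['tool_pos']).round(4),(Rt.inv()*T).as_rotvec().round(4)
def yaw(o):
    x=R.from_rotvec(o['tool_rot']).as_matrix()[:,0];return np.degrees(np.arctan2(x[1],x[0]))
def snap(n,f):
    o=ctrl.get_obs();c=optics.get_image(n);pickle.dump((o,c),open(f+'.pkl','wb'));cv2.imwrite(f'pics/{f}.png',c['image']);return o,c
E
python3 - <<'E'
from h import *
o,d=pickle.load(open('v0.pkl','rb'));t,s=d['top'],d['scene']
print(yaw(o),o['q'])
print('cup',tri(ray(t,o,(228,302)),ray(s,o,(413,199))),plane(t,o,(228,302),.06),plane(s,o,(413,199),.06))
print('stud top',plane(s,o,(258,248),.076),'foot',plane(t,o,(381,263),.022))
p=plane(t,o,(228,302),.06)
print(rel(o,[p[0]-.05,p[1],.25],0))
for pt in ([p[0],p[1],.25],[.5,.25,.3]): print(rel(o,pt,yaw(o)))
E
```

```text
22.046094906228703 [-1.30500897e+00  5.33763881e-02  1.61431744e+00 -2.00637474e-05
  1.47601264e+00 -1.18987906e-01]
cup [0.46679542 0.21733828 0.0496304 ] [0.467062 0.213097 0.06    ] [0.47510218 0.21611008 0.06      ]
stud top [ 0.57688104 -0.16129017  0.076     ] foot [ 0.56929679 -0.16817966  0.022     ]
(array([ 0.4665, -0.6654, -0.0185]), array([-2.100e-03,  2.000e-04,  3.848e-01]))
(array([ 0.5128, -0.6466, -0.0185]), array([-0.0021, -0.0002,  0.    ]))
(array([ 0.5572, -0.6686, -0.0684]), array([-0.0021, -0.0002,  0.    ]))
```

```bash
python3 -m jog '[[[0.045,-0.025,0],[0,0,0]],[[0.088,-0.049,0],[0,0,0]],[[0.131,-0.073,0],[0,0,0]],[[0.174,-0.097,0],[0,0,0]],[[0.217,-0.12,0],[0,0,0]]]'; python3 -m jog '[[[0.043,-0.023,0],[0,0,0]],[[0.086,-0.046,0.01],[0,0,0]],[[0.129,-0.069,0.02],[0,0,0]],[[0.172,-0.092,0.03],[0,0,0]],[[0.214,-0.115,0.04],[0,0,0]]]';  python3 -m jog '[[[0.038,-0.021,0.02],[0,0,0]],[[0.038,-0.021,0.02],[0,0,0]],[[0.038,-0.021,0.02],[0,0,0]]]'
python3 - <<'E'
from h import *
o,c=snap('wrist','stud1'); print(o['t'],o['tool_pos'],yaw(o),o['contact_force'])
print(proj(c,o,[.573,-.165,.076]),proj(c,o,[.573,-.165,.022]))
u=proj(c,o,[.573,-.165,.05]).astype(int)
x0,y0=max(u[0]-100,0),max(u[1]-75,0)
cv2.imwrite('pics/stud1c.png',cv2.resize(c['image'][y0:y0+150,x0:x0+200],None,fx=4,fy=4,interpolation=2));print(x0,y0)
E
```

```text
t: 0.65
tool_pos: [0.3914, -0.3847, 0.231]
tool_rot: [-3.084, -0.6, -0.0]
contact_force: [0.2, -0.5, -0.7]
opening: 0.0853
grip_force: 0.0
t: 1.15
tool_pos: [0.5467, -0.1978, 0.1907]
tool_rot: [-3.084, -0.601, 0.0]
contact_force: [0.8, -0.1, 0.3]
opening: 0.0853
grip_force: 0.0
t: 1.45
tool_pos: [0.5729, -0.165, 0.1701]
tool_rot: [-3.082, -0.604, 0.003]
contact_force: [0.7, -0.7, -0.2]
opening: 0.0858
grip_force: 0.0
1.45 [ 0.57291722 -0.16497702  0.17009397] 22.167111433391742 [ 0.66257069 -0.68626966 -0.1791337 ]
[319.54997911 243.75838394] [319.56348064 224.36460487]
219 158
```

View pics/stud1c.png

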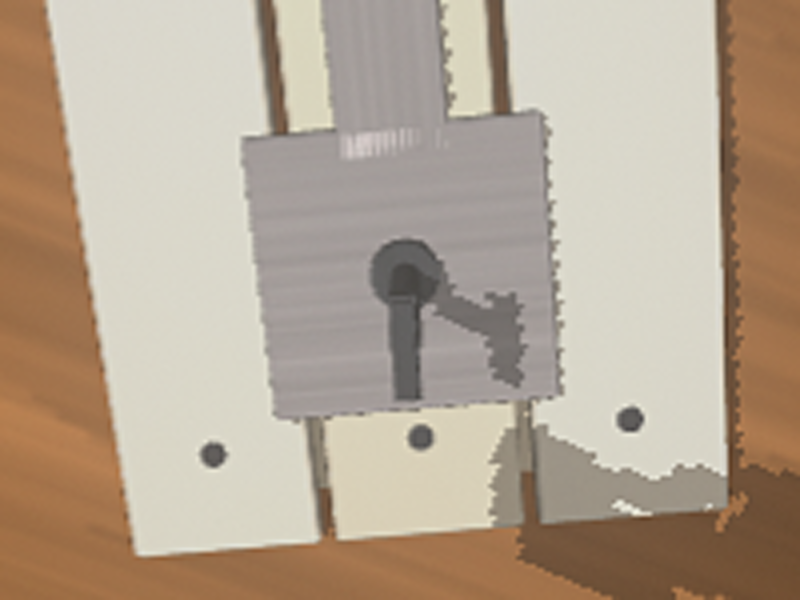

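The T-head runs nearly vertically in the crop, from (404,297) to (407,398). The stud base is at (405,272).

Run:
```python
from h import *
o,c=pickle.load(open('stud1.pkl','rb'))
f=lambda u,v,z:plane(c,o,(219+(u+.5)/4-.5,158+(v+.5)/4-.5),z)
a,b=f(404.5,297,.076),f(407.5,399,.076);print('T',(a+b)/2,np.linalg.norm(a-b),np.degrees(np.arctan2(*(a-b)[[1,0]])))
print('base',f(405,272,.022))
q=[f(*k,.022) for k in((243,137),(542,112),(562,395),(277,417))];print('foot',np.mean(q,0),np.linalg.norm(q[0]-q[2]))
p=np.array([.467,.213,.18])
print(rel(o,p,yaw(o)))
```

```text
T [ 0.57244753 -0.16567573  0.076     ] 0.01929548490645665 23.87709801172078
base [ 0.57205646 -0.16567776  0.022     ]
foot [ 0.57264644 -0.16567374  0.022     ] 0.090166392475372
(array([ 0.0445, -0.39  , -0.0095]), array([-0.0013,  0.002 , -0.    ]))
```

```bash
python3 -m jog '[[[0.005,-0.049,0],[0,0,0]],[[0.01,-0.098,0],[0,0,0]],[[0.015,-0.147,0],[0,0,0]],[[0.02,-0.196,0],[0,0,0]],[[0.025,-0.245,0],[0,0,0]]]' >/dev/null; python3 -m jog '[[[0.005,-0.049,0],[0,0,0]],[[0.01,-0.098,0],[0,0,0]],[[0.0195,-0.145,0],[0,0,0]],[[0.0195,-0.145,0],[0,0,0]],[[0.0195,-0.145,0],[0,0,0]]]'
python3 - <<'E'
from h import *
o,c=snap('wrist','cup1')
u=proj(c,o,[.467,.213,.06]).astype(int)
x0,y0=max(u[0]-60,0),max(u[1]-45,0)
cv2.imwrite('pics/cup1c.png',cv2.resize(c['image'][y0:y0+90,x0:x0+120],None,fx=5,fy=5,interpolation=2));print(x0,y0)
E
```

```text
t: 2.5
tool_pos: [0.4684, 0.212, 0.1723]
tool_rot: [3.083, 0.601, 0.003]
contact_force: [0.5, -0.1, 0.2]
opening: 0.0853
grip_force: 0.0
257 193
```

View pics/cup1c.png

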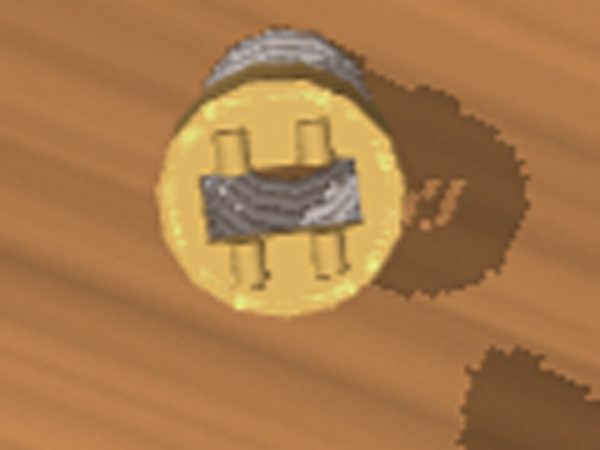

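Cup top centre is at about (282,199) in the crop. The slot corners are (200,178), (355,158), (362,220) and (211,241).

Run:
```python
from h import *
o,c=pickle.load(open('cup1.pkl','rb'))
f=lambda u,v,z=.06:plane(c,o,(257+(u+.5)/5-.5,193+(v+.5)/5-.5),z)
q=[f(*k) for k in((200,178),(355,158),(362,220),(211,241))]
p=np.mean(q,0);d=q[1]-q[0]+q[2]-q[3];a=np.degrees(np.arctan2(d[1],d[0]))
print('slot',p,np.linalg.norm(d)/2,a,'circle',f(281.5,198),'q6',o['q'][5],'yaw',yaw(o))
print(np.linalg.norm(f(158,198)-f(405,198)))
for y in (yaw(o),a,a+90,a+45): print(y,rel(o,[p[0],p[1],.035],y))
```

```text
slot [0.46996305 0.21770509 0.06      ] 0.023649614222324908 -59.949350160304036 circle [0.4701536  0.21784343 0.06      ] q6 1.4661622220831456 yaw 22.07405022601257
0.037787087344323865
22.07405022601257 (array([ 0.0034, -0.0049,  0.1373]), array([ 0.0009, -0.0016, -0.    ]))
-59.949350160304036 (array([ 0.0034, -0.0049,  0.1373]), array([-4.0000e-04, -1.9000e-03,  1.4316e+00]))
30.050649839695964 (array([ 0.0034, -0.0049,  0.1373]), array([ 0.001 , -0.0015, -0.1392]))
-14.949350160304036 (array([ 0.0034, -0.0049,  0.1373]), array([ 3.000e-04, -1.800e-03,  6.462e-01]))
```

```bash
python3 -m jog '[[[0.0034,-0.0049,0.02],[0.001,-0.0015,-0.139]],[[0.0034,-0.0049,0.06],[0.001,-0.0015,-0.139]],[[0.0034,-0.0049,0.1],[0.001,-0.0015,-0.139]],[[0.0034,-0.0049,0.13],[0.001,-0.0015,-0.139]],[[0.0034,-0.0049,0.1405],[0.001,-0.0015,-0.139]]]'
python3 -m jog '[[[0,0,0],[0,0,0]],[[0,0,0],[0,0,0]],[[0,0,0],[0,0,0]],[[0,0,0],[0,0,0]],[[0,0,0],[0,0,0]]]' 0.35 40
python3 -m jog '[[[0,0,0],[0,0,0]],[[0,0,0],[0,0,0]],[[0,0,0],[0,0,0]],[[0,0,0],[0,0,0]],[[0,0,0],[0,0,0]]]' 0.2 40
```

```text
t: 3.05
tool_pos: [0.4675, 0.2152, 0.0273]
tool_rot: [-3.036, -0.808, 0.012]
contact_force: [0.3, -0.6, -0.3]
opening: 0.0855
grip_force: 0.0
t: 3.55
tool_pos: [0.4706, 0.2184, 0.0323]
tool_rot: [-3.034, -0.813, -0.002]
contact_force: [1.3, -1.0, 0.9]
opening: 0.0368
grip_force: 39.9
t: 4.05
tool_pos: [0.4695, 0.2182, 0.0309]
tool_rot: [-3.034, -0.813, 0.002]
contact_force: [1.6, 1.0, 0.6]
opening: 0.0373
grip_force: 40.0
```

```bash
python3 -m jog '[[[0,0,-0.02],[0,0,0]],[[0,0,-0.06],[0,0,0]],[[0,0,-0.1],[0,0,0]],[[0,0,-0.12],[0,0,0]],[[0,0,-0.12],[0,0,0]]]'
python3 - <<'E'
from h import *
o,c=snap('wrist','hand1'); M=np.array(c['mount'])
# predicted pixel of slot centre: tool coords (0,0,-19-2.4-7mm)
Rt=R.from_rotvec(o['tool_rot'])
u=proj(c,o,o['tool_pos']+Rt.apply([0,0,-.0284])); print(u,yaw(o),o['q'][5],o['contact_force'])
x0,y0=int(u[0])-80,int(u[1])-60
cv2.imwrite('pics/hand1c.png',cv2.resize(c['image'][y0:y0+120,x0:x0+160],None,fx=5,fy=5,interpolation=2));print(x0,y0)
E
```

```text
t: 4.55
tool_pos: [0.4714, 0.2186, 0.1542]
tool_rot: [-3.034, -0.813, -0.007]
contact_force: [0.4, 0.1, -1.0]
opening: 0.0369
grip_force: 40.2
[319.01591042 343.27378612] 30.016049949764426 1.337292004212492 [ 0.37076855  0.12965235 -0.98261512]
239 283
```

View pics/hand1c.png

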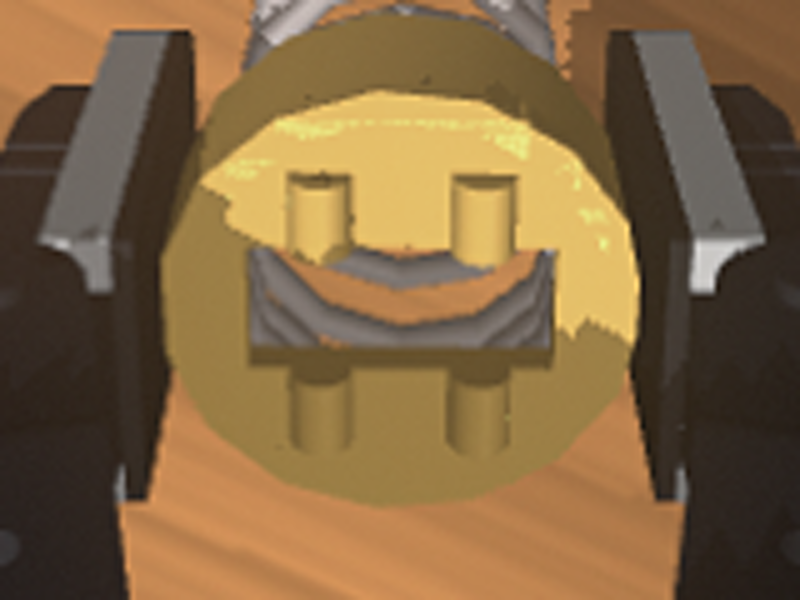

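The slot is centred on the tool axis and runs along tool y. The grasp is good.

```bash
python3 -m jog '[[[-0.012,0.046,0],[0,0,-0.146]],[[-0.025,0.092,0],[0,0,-0.292]],[[-0.037,0.138,0],[0,0,-0.438]],[[-0.05,0.184,0],[0,0,-0.584]],[[-0.063,0.23,0],[0,0,-0.73]]]'
python3 -c "
from h import *
o=ctrl.get_obs();print(rel(o,[.5724,-.1657,.154],113.9),o['q'][5])"
```

```text
t: 5.1
tool_pos: [0.5247, 0.001, 0.1472]
tool_rot: [-2.587, -1.774, 0.008]
contact_force: [0.9, 0.6, -1.7]
opening: 0.0366
grip_force: 40.4
(array([-0.1383,  0.1045, -0.0073]), array([-0.0074, -0.0014, -0.7859])) 0.22862791203254645
```

```bash
python3 -m jog '[[[-0.035,0.023,0],[0,0,-0.146]],[[-0.07,0.046,0],[0,0,-0.292]],[[-0.105,0.069,0],[0,0,-0.438]],[[-0.133,0.0865,0],[0,0,-0.584]],[[-0.133,0.0865,0],[0,0,-0.734]]]'
python3 -m jog '[[[0,0,0],[0,0,0]],[[0,0,0],[0,0,0]],[[0,0,0],[0,0,0]]]'
python3 - <<'E'
from h import *
for i in range(3):
    o,c=snap('wrist','over1');print(o['tool_pos'],yaw(o),rel(o,[.5724,-.1657,.154],113.9),o['q'][5])
u=proj(c,o,[.5724,-.1657,.076]);print(u)
E
```

```text
t: 5.6
tool_pos: [0.5569, -0.1562, 0.147]
tool_rot: [-1.783, -2.579, 0.004]
contact_force: [-0.1, -0.1, -0.7]
opening: 0.0367
grip_force: 40.4
t: 5.9
tool_pos: [0.5576, -0.1521, 0.1492]
tool_rot: [-1.788, -2.579, 0.002]
contact_force: [-0.1, 0.0, -0.7]
opening: 0.0366
grip_force: 40.4
[ 0.55760919 -0.15206812  0.14916386] 110.52980526356275 (array([-0.0179,  0.0091, -0.0049]), array([-0.0032, -0.0026, -0.0588])) -0.7530175604364813
[ 0.55785406 -0.1521247   0.14963867] 110.56341806462466 (array([-0.0178,  0.0088, -0.0044]), array([-0.0027, -0.002 , -0.0582])) -0.7534733953371252
[ 0.5580596  -0.15218987  0.15001867] 110.58391159361904 (array([-0.0177,  0.0087, -0.004 ]), array([-0.0022, -0.0016, -0.0579])) -0.7538127377743744
[329.83446859 277.20336239]
```

```bash
python3 -m jog '[[[-0.0177,0.0087,0],[0,0,-0.058]],[[-0.0177,0.0087,0],[0,0,-0.058]],[[-0.0177,0.0087,0],[0,0,-0.058]],[[-0.0177,0.0087,0],[0,0,-0.058]],[[-0.0177,0.0087,0],[0,0,-0.058]]]' >/dev/null
python3 -m jog '[[[0,0,0],[0,0,0]],[[0,0,0],[0,0,0]],[[0,0,0],[0,0,0]],[[0,0,0],[0,0,0]],[[0,0,0],[0,0,0]]]' >/dev/null
python3 - <<'E'
from h import *
o,c=snap('scene','s2');print(o['tool_pos'],yaw(o),rel(o,[.5724,-.1657,.154],113.9),o['contact_force'],o['wrist_torque'])
o,c=snap('wrist','over2');print(o['tool_pos'])
u=proj(c,o,[.5724,-.1657,.076]);print(u)
x0,y0=int(u[0])-100,int(u[1])-75
cv2.imwrite('pics/over2c.png',cv2.resize(c['image'][y0:y0+150,x0:x0+200],None,fx=4,fy=4,interpolation=2));print(x0,y0)
E
```

```text
[ 0.5727452  -0.16657837  0.15054557] 113.90883364067247 (array([ 0.0009,  0.    , -0.0035]), array([-0.0015, -0.0009,  0.0002])) [-0.98456465  0.13443391 -1.33057883] [-0.07653666 -0.05053392 -0.0005231 ]
[ 0.57272551 -0.1665903   0.1505338 ]
[316.99420384 250.78153835]
216 175
```

View pics/over2c.png

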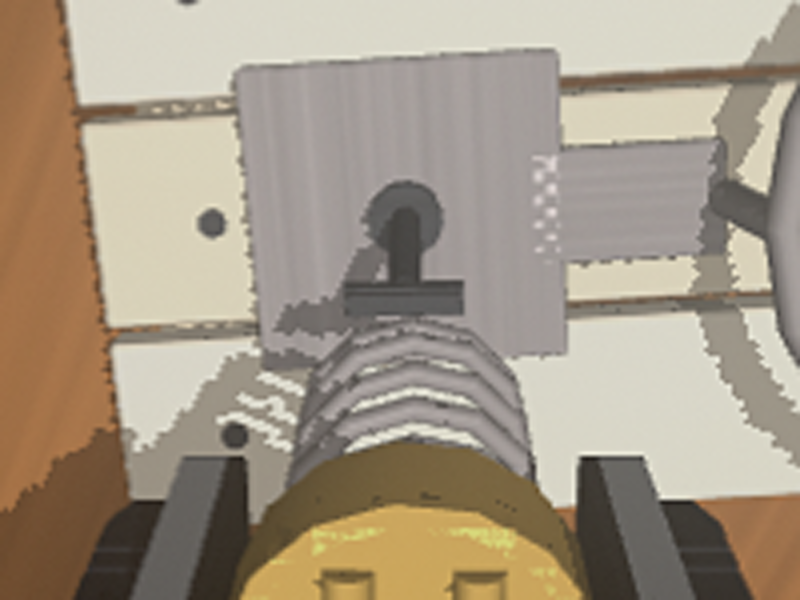

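```bash
python3 -m jog '[[[0.0009,0,0.01],[0,0,0]],[[0.0009,0,0.02],[0,0,0]],[[0.0009,0,0.03],[0,0,0]],[[0.0009,0,0.036],[0,0,0]],[[0.0009,0,0.04],[0,0,0]]]' | egrep 'pos|force'; python3 -m jog '[[[0,0,0.005],[0,0,0]],[[0,0,0.01],[0,0,0]],[[0,0,0.015],[0,0,0]],[[0,0,0.02],[0,0,0]],[[0,0,0.02],[0,0,0]]]' | egrep 'pos|force'
```

```text
tool_pos: [0.5717, -0.1655, 0.109]
contact_force: [0.8, 1.4, -0.1]
grip_force: 40.4
tool_pos: [0.5717, -0.1655, 0.0895]
contact_force: [-0.8, -0.2, -1.0]
grip_force: 40.4
```

```bash
python3 -m jog '[[[0,0,0.005],[0,0,0]],[[0,0,0.01],[0,0,0]],[[0,0,0.015],[0,0,0]],[[0,0,0.02],[0,0,0]],[[0,0,0.025],[0,0,0]]]' | egrep 'pos|force'; python3 -m jog '[[[0,0,0.003],[0,0,0]],[[0,0,0.006],[0,0,0]],[[0,0,0.009],[0,0,0]],[[0,0,0.009],[0,0,0]],[[0,0,0.009],[0,0,0]]]' | egrep 'pos|force'
```

```text
tool_pos: [0.5722, -0.1657, 0.065]
contact_force: [-0.1, -0.2, -1.8]
grip_force: 40.4
tool_pos: [0.5723, -0.1658, 0.0567]
contact_force: [0.4, -0.2, -1.1]
grip_force: 40.5
```

Run:
```python
from h import *
o,c=snap('wrist','th1')
x0,y0=239,273
cv2.imwrite('pics/th1c.png',cv2.resize(c['image'][y0:y0+120,x0:x0+160],None,fx=5,fy=5,interpolation=2))
print(o['tool_pos'],yaw(o),proj(c,o,[.5724,-.1657,.076]))
```

```text
[ 0.57231316 -0.16579271  0.05671806] 113.91240891578312 [315.92463907 328.2694475 ]
```

View pics/th1c.png

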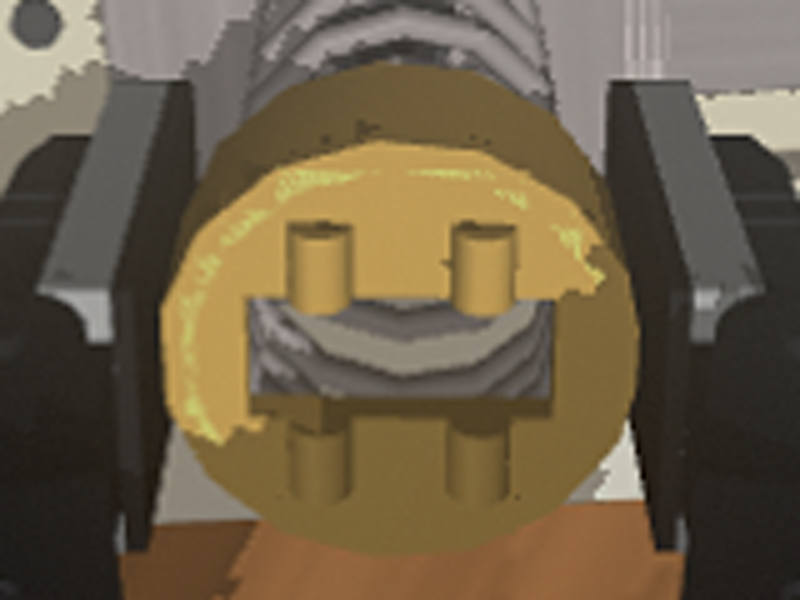

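The picture shows the slot from (248,298) to (552,412), with coil and foot plate visible through it. The T-head is hidden behind the plate's near edge, as expected at this height. I'll check the tool tilt.

Run:
```python
from h import *
o,c=pickle.load(open('th1.pkl','rb'))
print(rel(o,[.5724,-.1657,.0506],113.9), R.from_rotvec(o['tool_rot']).as_matrix().round(4), o['contact_force'],o['wrist_torque'])
Rt=R.from_rotvec(o['tool_rot'])
print(proj(c,o,o['tool_pos']+Rt.apply([0,0,-.0284])),proj(c,o,o['tool_pos']+[0,0,.0193]))
```

```text
(array([0.    , 0.0001, 0.0061]), array([-0.0014, -0.0008,  0.0002])) [[-4.053e-01  9.142e-01 -1.600e-03]
 [ 9.142e-01  4.053e-01  2.000e-04]
 [ 8.000e-04 -1.400e-03 -1.000e+00]] [ 0.37685141 -0.18754197 -1.13523702] [ 0.03876478 -0.00246641 -0.01940537]
[315.53388797 341.24113869] [315.63717207 328.39923491]
```

Run:
```python
from h import *
for f in('stud1','cup1','hand1','over1','over2','th1'):
    o,c=pickle.load(open(f+'.pkl','rb')); Rt=R.from_rotvec(o['tool_rot']);M=np.array(c['mount'])
    print(f,M[:3,3].round(5),R.from_matrix(M[:3,:3]).as_rotvec().round(4),c['cx'].__round__(2),proj(c,o,o['tool_pos']+Rt.apply([0,0,-.0284])).round(2))
```

```text
stud1 [ 0.07736 -0.00019 -0.14316] [-0.2364 -0.238   1.5569] 318.73 [319.44 343.16]
cup1 [ 0.07736 -0.00019 -0.14315] [-0.2364 -0.238   1.5569] 318.73 [319.44 343.17]
hand1 [ 7.7380e-02 -5.0000e-05 -1.4315e-01] [-0.2363 -0.2378  1.5569] 318.73 [319.02 343.27]
over1 [ 0.07653  0.00104 -0.14316] [-0.2379 -0.2362  1.5572] 318.73 [315.58 341.4 ]
over2 [ 0.07647  0.00105 -0.14316] [-0.238  -0.2362  1.5572] 318.73 [315.53 341.24]
th1 [ 0.07647  0.00105 -0.14316] [-0.238  -0.2362  1.5572] 318.73 [315.53 341.24]
```

The reported mount drifts with tool yaw, which implies a constant world bias of about 1.4 mm. Comparing positions within the images, the stud sits about 1.3 mm towards tool −y and 1.4 mm towards +x of the slot. I'll correct that, then go down gently.

```bash
python3 -m jog '[[[0.0014,-0.0013,0],[0,0,0]],[[0.0014,-0.0013,0.001],[0,0,0]],[[0.0014,-0.0013,0.002],[0,0,0]],[[0.0014,-0.0013,0.003],[0,0,0]],[[0.0014,-0.0013,0.004],[0,0,0]]]' | egrep 'pos|force'; python3 -m jog '[[[0,0,0.001],[0,0,0]],[[0,0,0.002],[0,0,0]],[[0,0,0.003],[0,0,0]],[[0,0,0.003],[0,0,0]],[[0,0,0.003],[0,0,0]]]' | egrep 'pos|force'
```

```text
tool_pos: [0.5706, -0.165, 0.0527]
contact_force: [-0.4, -0.7, 0.8]
grip_force: 40.6
tool_pos: [0.5706, -0.1651, 0.0498]
contact_force: [-1.6, -0.1, 2.9]
grip_force: 40.7
```

```bash
python3 -m jog '[[[0,0,0.0005],[0,0,0]],[[0,0,0.001],[0,0,0]],[[0,0,0.0015],[0,0,0]],[[0,0,0.002],[0,0,0]],[[0,0,0.002],[0,0,0]]]' | egrep 'pos|force'
python3 - <<'E'
from h import *
o,c=snap('wrist','th2')
x0,y0=239,273
cv2.imwrite('pics/th2c.png',cv2.resize(c['image'][y0:y0+120,x0:x0+160],None,fx=5,fy=5,interpolation=2))
print(o['contact_force'],o['wrist_torque'])
E
```

```text
tool_pos: [0.5706, -0.1651, 0.0477]
contact_force: [-0.9, -0.4, 4.1]
grip_force: 40.8
[-0.91551355 -0.42082604  4.12394241] [-0.03062759  0.09721753 -0.05705432]
```

View pics/th2c.png

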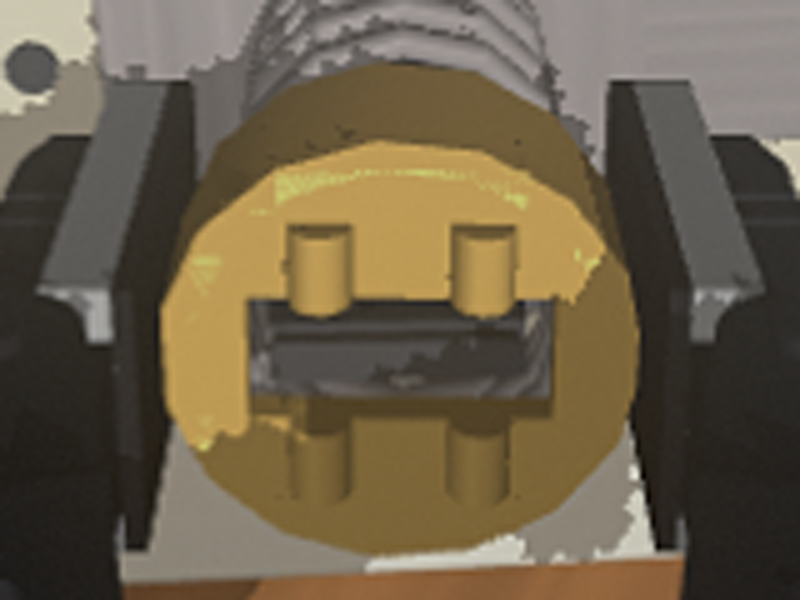

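The T-head has entered the slot, from x≈272 to x≈527 at y≈325–385, and is well centred. I'll press down.

```bash
python3 -m jog '[[[0,0,0.001],[0,0,0]],[[0,0,0.002],[0,0,0]],[[0,0,0.003],[0,0,0]],[[0,0,0.004],[0,0,0]],[[0,0,0.005],[0,0,0]]]' | egrep 'pos|force'; python3 -m jog '[[[0,0,0.001],[0,0,0]],[[0,0,0.002],[0,0,0]],[[0,0,0.003],[0,0,0]],[[0,0,0.004],[0,0,0]],[[0,0,0.0055],[0,0,0]]]' | egrep 'pos|force';  python3 -m jog '[[[0,0,0],[0,0,0]],[[0,0,0],[0,0,0]]]' | egrep 'pos|force'
```

```text
tool_pos: [0.5706, -0.1651, 0.0428]
contact_force: [-0.4, 0.2, 5.9]
grip_force: 41.0
tool_pos: [0.5708, -0.1652, 0.0379]
contact_force: [-2.3, 0.5, 8.7]
grip_force: 41.2
tool_pos: [0.5708, -0.1652, 0.038]
contact_force: [-2.9, 1.0, 7.3]
grip_force: 41.3
```

```bash
python3 -m jog '[[[0,0,0.001],[0,0,0]],[[0,0.0001,0.001],[0,0,0.1]],[[0,0.0003,0.001],[0,0,0.2]],[[0,0.0004,0.001],[0,0,0.3]],[[-0.0001,0.0005,0.001],[0,0,0.4]]]' | egrep 'pos|rot|force'; python3 -c "
from h import *
o=ctrl.get_obs();print(o['wrist_torque'],yaw(o))"
```

```text
tool_pos: [0.5724, -0.1654, 0.0377]
tool_rot: [2.205, 2.235, 0.001]
contact_force: [0.2, 0.1, 7.6]
grip_force: 41.3
[-0.01412377  0.00473663  0.0899409 ] 90.77094732953918
```

Run:
```python
from h import *
o,c=snap('wrist','th3')
x0,y0=239,273
cv2.imwrite('pics/th3c.png',cv2.resize(c['image'][y0:y0+120,x0:x0+160],None,fx=5,fy=5,interpolation=2))
print(o['tool_pos'],o['contact_force'],o['wrist_torque'],yaw(o))
```

```text
[ 0.57242259 -0.16536584  0.03772319] [0.19685458 0.1077683  7.61734624] [-0.01412377  0.00473663  0.0899409 ] 90.77094732953918
```

View pics/th3c.png

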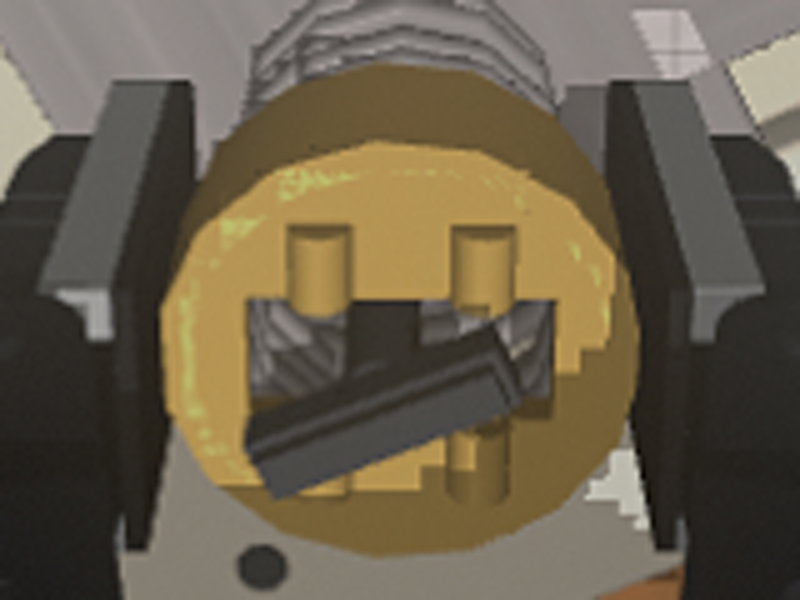

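The T-head is fully through, above the ridges and rotated about 22° relative to the slot. I'll keep turning.

```bash
python3 -m jog '[[[0,0.0002,0],[0,0,0.12]],[[0,0.0003,0],[0,0,0.24]],[[-0.0001,0.0005,0],[0,0,0.36]],[[-0.0002,0.0006,0],[0,0,0.48]],[[-0.0003,0.0008,0],[0,0,0.6]]]' | egrep 'pos|force';python3 -m jog '[[[0,0.0002,0],[0,0,0.12]],[[0,0.0003,0],[0,0,0.24]],[[-0.0001,0.0005,0],[0,0,0.36]],[[-0.0002,0.0006,0],[0,0,0.48]],[[-0.0002,0.0007,0],[0,0,0.571]]]' | egrep 'pos|force'; python3 -m jog '[[[0,0,0],[0,0,0]],[[0,0,0],[0,0,0]],[[0,0,0],[0,0,0]]]' | egrep 'pos|force';python3 -c "
from h import *
o=ctrl.get_obs();print(o['wrist_torque'],yaw(o))"
```

```text
tool_pos: [0.5733, -0.1657, 0.0377]
contact_force: [-0.3, 0.3, 8.7]
grip_force: 41.3
tool_pos: [0.5737, -0.1663, 0.0378]
contact_force: [-0.7, 0.2, 9.2]
grip_force: 41.3
tool_pos: [0.5737, -0.1663, 0.0377]
contact_force: [-0.1, -0.4, 8.5]
grip_force: 41.3
[ 0.0149179   0.02016854 -0.00154487] 23.90200110901798
```

```bash
python3 -m jog '[[[0,0,-0.001],[0,0,0]],[[0,0,-0.002],[0,0,0]],[[0,0,-0.003],[0,0,0]],[[0,0,-0.004],[0,0,0]],[[0,0,-0.004],[0,0,0]]]' | egrep 'pos|force'
python3 - <<'E'
from h import *
o,c=snap('wrist','th4')
x0,y0=239,273
cv2.imwrite('pics/th4c.png',cv2.resize(c['image'][y0:y0+120,x0:x0+160],None,fx=5,fy=5,interpolation=2))
E
```

```text
tool_pos: [0.5736, -0.1662, 0.0415]
contact_force: [-0.0, -0.9, 6.2]
grip_force: 41.1
```

View pics/th4c.png

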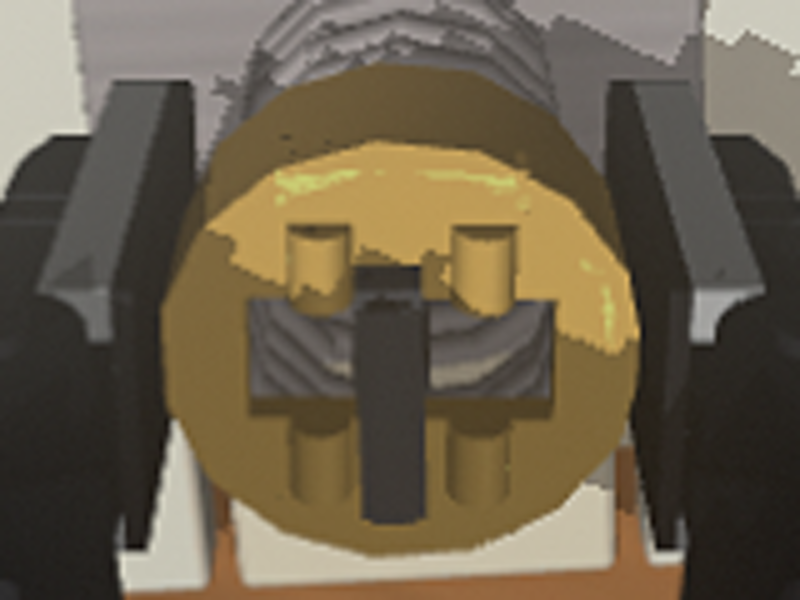

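The T-head lies along the groove, about 0.7 mm left of its centre. I'll nudge it across and rise until the T-head takes the load.

```bash
python3 -m jog '[[[0,-0.0006,0],[0,0,0]],[[0,-0.0006,-0.0005],[0,0,0]],[[0,-0.0006,-0.001],[0,0,0]],[[0,-0.0006,-0.001],[0,0,0]]]' | egrep 'pos|force'; python3 -m jog '[[[0,0,-0.0005],[0,0,0]],[[0,0,-0.0005],[0,0,0]],[[0,0,-0.0005],[0,0,0]]]' | egrep 'pos|force'
```

```text
tool_pos: [0.5736, -0.1661, 0.0425]
contact_force: [0.2, -1.5, 6.1]
grip_force: 41.1
tool_pos: [0.5735, -0.1661, 0.0429]
contact_force: [1.5, -0.5, 6.5]
grip_force: 41.1
```

```bash
for i in 1 2; do python3 -m jog '[[[0,0,-0.0005],[0,0,0]],[[0,0,-0.0005],[0,0,0]],[[0,0,-0.0005],[0,0,0]]]' | egrep 'pos|force'; done
```

```text
tool_pos: [0.5735, -0.1661, 0.0434]
contact_force: [1.5, -0.9, 5.1]
grip_force: 41.0
tool_pos: [0.5735, -0.1662, 0.0438]
contact_force: [0.3, -1.0, 5.3]
grip_force: 41.0
```

```bash
for i in 1 2 3; do python3 -m jog '[[[0,0,-0.0005],[0,0,0]],[[0,0,-0.0005],[0,0,0]],[[0,0,-0.0005],[0,0,0]]]' | egrep 'pos|contact_force'; done
```

```text
tool_pos: [0.5735, -0.1662, 0.0442]
contact_force: [1.4, -2.0, 5.5]
tool_pos: [0.5734, -0.1662, 0.0446]
contact_force: [1.5, -3.2, 5.1]
tool_pos: [0.5727, -0.1656, 0.0447]
contact_force: [2.0, -1.4, 5.5]
```

```bash
for i in 1 2; do python3 -m jog '[[[0,0,-0.0005],[0,0,0]],[[0,0,-0.0005],[0,0,0]],[[0,0,-0.0005],[0,0,0]]]' | egrep 'pos|contact_force'; done; python3 -c "
from h import *
o=ctrl.get_obs();print(o['wrist_torque'],yaw(o))"
```

```text
tool_pos: [0.5722, -0.1652, 0.0447]
contact_force: [2.8, -2.3, 3.6]
tool_pos: [0.5719, -0.165, 0.0448]
contact_force: [3.9, -2.2, 2.2]
[-0.39914335 -0.74304157  0.02714119] 23.90236001287866
```

The upward stop at TCP z = 0.0447 m puts the cup at 64 mm, which is the locked height. I'll ease back to unload the grip, then release.

```bash
python3 -m jog '[[[0,0,0.0005],[0,0,0]],[[0,0,0.001],[0,0,0]],[[0,0,0.0012],[0,0,0]],[[0,0,0.0012],[0,0,0]],[[0,0,0.0012],[0,0,0]]]' | egrep 'pos|force'; python3 -m jog '[[[0,0,0],[0,0,0]],[[0,0,0],[0,0,0]],[[0,0,0],[0,0,0]],[[0,0,0],[0,0,0]],[[0,0,0],[0,0,0]]]' 0.5 20; python3 -m jog '[[[0,0,0],[0,0,0]],[[0,0,0],[0,0,0]],[[0,0,0],[0,0,0]]]' 0.85 20
```

```text
tool_pos: [0.5719, -0.165, 0.0443]
contact_force: [2.0, -1.9, 5.7]
grip_force: 41.0
t: 18.15
tool_pos: [0.5715, -0.1649, 0.0433]
tool_rot: [-3.072, -0.65, 0.004]
contact_force: [0.2, -0.0, 0.8]
opening: 0.043
grip_force: 0.0
t: 18.45
tool_pos: [0.572, -0.1652, 0.0439]
tool_rot: [-3.073, -0.65, 0.003]
contact_force: [0.1, -0.4, 0.2]
opening: 0.0724
grip_force: 0.0
```

```bash
python3 -m jog '[[[0,0,-0.01],[0,0,0]],[[0,0,-0.03],[0,0,0]],[[0,0,-0.06],[0,0,0]],[[0,0,-0.09],[0,0,0]],[[0,0,-0.11],[0,0,0]]]' | egrep 'pos|force'; python3 -m jog '[[[0,0,0],[0,0,0]],[[0,0,0],[0,0,0]],[[0,0,0],[0,0,0]],[[0,0,0],[0,0,0]]]' | egrep 'pos|force'
python3 - <<'E'
from h import *
o,c=snap('wrist','end');im=c['image']
u=proj(c,o,[.5724,-.1657,.07]).astype(int);print(u)
h=cv2.cvtColor(im,cv2.COLOR_BGR2HSV)
b=cv2.inRange(h,(12,90,60),(32,255,255));g=cv2.inRange(h,(0,0,0),(180,80,90))
B=b.copy();x,y=u
m=np.zeros_like(b);cv2.circle(m,(int(x),int(y)),45,255,-1)
b&=m
for r in range(y-32,y+34,2):
    print(''.join('#' if b[r,k] else ('T' if g[r,k] else '.') for k in range(x-34,x+34)))
s,cs=optics.get_image('scene'),None
for n,p in(('top',.0),):
    a=pickle.load(open('v0.pkl','rb'))[1]['scene']['image'];d=cv2.absdiff(a,s['image']).max(2)>50
    for nm,(X,Y) in dict(tub=(125,275),bowl=(509,235),brush=(446,312)).items(): print(nm,d[Y-35:Y+35,X-25:X+25].mean())
    cv2.imwrite('pics/scene_end.png',s['image'])
E
```

```text
tool_pos: [0.5732, -0.1656, 0.1575]
contact_force: [-0.7, 0.2, 0.3]
grip_force: 0.0
tool_pos: [0.5711, -0.1647, 0.1518]
contact_force: [-0.3, 0.1, 0.6]
grip_force: 0.0
[321 248]
....................................................................
....................................................................
..............................######................................
.......................#####################........................
...................#############################....................
.................###########################........................
...............##################################...................
.............######################################.................
............##########################################..............
...........#############################################............
..........#####################.TTTTTT####################..........
.........######################.TTTTTT####################..........
........#######################......T.####################.........
.......##################
[... 698 characters left out ...]
.....T####################.........
..........######################.....TT##################...........
...........#############################################............
.............#########################################..............
................####################################................
..................###############################...................
......................#######################.......................
.............................#######................................
....................................................................
....................................................................
tub 0.062285714285714285
bowl 0.0
brush 0.0
```

The T-head lies across the slot at 90°, centred in the groove, and the spring stays put with the gripper clear.

```bash
python3 -c "
from station import job
print(job.finish_job())"
```

```text
the job is handed in; nothing more can be done
None
```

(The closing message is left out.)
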